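# Set up a pot melt on the kiln shelf

## Robot

A 6-joint arm with a two-finger parallel gripper is mounted at the origin on the work surface. World frame = base frame: x ahead of the robot, y to its left, z up, the work surface at z = 0. Lengths are in m, angles in rad, forces in N, time in s.
With the tool pointing down it reaches from about 0.375 to 0.9 m from the base axis. Payload 3.1 kg.
Tool frame: the origin (TCP) lies on the centre line of the jaws, within the pads' length; the fingertips stand 22 mm ahead of it and the grasp point (between the pads) lies 3 mm ahead of it; z points along the fingers, x is the direction in which the jaws open and shut, and the axes are right-handed (so a half turn about z gives the same grasp; the last joint's range is limited). The gripper opens to 87 mm and grips with 3 to 60 N. Pads are 19 mm wide; open, the fingers measure 117 mm over their backs; the gripper's body (75 mm by 190 mm) begins 51 mm behind the grasp point.
Start: joints at [-1.349, 0.527, 1.433, -0, 1.181, -0.178], TCP at [0.243, -0.576, 0.245] pointing down, gripper open.
Joint ranges: [-3.08, 3.08], [-0.75, 2.2], [0.22, 2.44], [-1.43, 4.57], [0, 2.65], [-2.85, 2.85]. Speed limits (rad/s): [2.79, 2.79, 3.14, 3.14, 3.14, 3.14].

## Interface

Orientations are given as a unit quaternion [x, y, z, w].
In Python, from rig import robot, camera, order gives the robot as it stands.
- The arm moves only by the shell command python3 -m pendant 'ROWS' [OPENING] [FORCE]. ROWS is JSON, a list of rows, each a list of 2 entries, a list of its own where there are three numbers: the shift along the tool's x, y, z in mm, then the turn about the tool's z in degrees. A call has 1 to 8 rows; each row shifts and turns the commanded pose from where the row before left it, along the tool's axes as they then stand; what a row does not reach is not made up. A row lasts 1/8 s, in which the tool goes at most 62.5 mm and 10.7 degrees, less where a joint would pass 70% of its speed; a pose out of reach is approached as far as the arm can. A call with a gripper value outside its range is refused whole. OPENING is the finger opening in mm, from 0 to 87, set as the call begins (- or left out, the last holds). The fingers move at their own pace and stop on an object; FORCE is the grip in N (left out, the last holds). Time passes only in rows, so rows that do not move let the fingers close. It gives the time, the measured TCP pose, the force and the opening at its end, in the units of the state.
- robot.get_obs(): the state, without advancing time (a new reading comes with each control period).
- camera(name): name is "scene" or "top"; returns a dict with "pixels" (384x512x3 uint8, blue, green, red), "mtx" (3x3 intrinsics, pixels), "R" (3x3) and "t" (3): a world point X has camera coordinates R X + t. Camera axes: x right, y down, z forward; pixel columns grow to the right and rows downward; lengths in m; the calibration is good to about 2 mm. A picture is of the moment at which its call begins. There is no depth.
- order.hand_in(): hands the job in, once; it reports no verdict.
The state is a dict: "time": time; "q": joint angles; "joint_velocities": joint speeds; "joint_torque": joint torques, N m; "position": TCP position; "tool_rot": TCP orientation; "ft_force": force on the tool from outside, world axes, zero at the start; "moment": the same for the moment, N m; "grip_width": finger opening in m.
Only numpy, scipy, OpenCV 4.12 (cv2) and the standard library are available. Lean on these libraries where they do the work, as an engineer would, in place of code of your own. Each camera call takes 0.05 s, during which the arm holds its last target. There are 200 camera calls.

## Task

Build the pot-melt tower on the cream kiln shelf from the bottom up, one piece after the other: the steel ring flat on the red circle, the brown holed plate flat across the ring, the terracotta pot upright on the middle of the plate, the blue glass billet standing in the pot, and last the amber billet standing on top of the blue one, each centred on the piece below. Set every piece down gently, without dropping or throwing it or knocking any over, and let go of it before you take the next. Leave the green billet, the red pliers and the paper cup where they are.

Things in the scene. Friction and masses are not known exactly. Their poses are not given: they have to be found in the camera images.
- cream_shelf: The target: cream-white square kiln shelf, 120 x 120 x 15 mm, fixed on the bench, with a red circle of 80 mm diameter drawn on its middle. Origin at the centre of its underside, z up, x and y along its edges.
- circle (a point): Centre of the red circle, on the top face of the cream shelf (15 mm above the bench).
- steel_ring: Bright steel ring mould lying flat: outer diameter 60 mm, inner diameter 46 mm, height 30 mm, about 220 g, loose. Origin on its axis at its underside, z up along the axis.
- bridge_plate: Brown ceramic plate lying flat: 90 mm (its x) x 66 mm (its y) x 18 mm thick, with a 24 mm round hole through its middle, about 200 g, loose; may be gripped across its 66 mm width. It may lie across the ring at any yaw. Origin at the centre of its underside, z up.
- pot: Small terracotta pot standing upright, 42 mm high: upper collar (the top 18 mm) with straight sides 64 mm in diameter, body below it 60 mm narrowing to a 58 mm foot; wall 6 mm, open mouth 52 mm wide, inner floor 8 mm above its underside and 46 mm wide, about 130 g, loose. Origin on its axis at its underside, z up.
- blue_billet: Dark blue solid glass cylinder standing upright, diameter 36 mm, height 56 mm, about 140 g, loose. Standing in the pot its top 22 mm rise above the pot's rim. Origin at the centre of its underside, z up.
- amber_billet: Orange-amber solid glass cylinder standing upright, diameter 36 mm, height 40 mm, about 100 g, loose. Origin at the centre of its underside, z up.
- green_billet: Green solid glass cylinder standing upright, diameter 36 mm, height 48 mm, loose: not for this melt, to be left where it is. Origin at the centre of its underside, z up.
- pliers: Red-handled pliers lying on the bench, 155 mm long (along x, jaws to +x, from -100 to +55 mm), 40 mm wide, up to 14 mm high, loose: to be left where they are. Origin 6 mm behind the jaw pivot, at bench level.
- paper_cup: Empty brown paper cup standing at the far side of the bench, 80 mm across, 100 mm high, loose: to be left where it is. Origin at the centre of its underside.

How it is judged:
By the outcome, as a careful person would: the job done as asked, in the order asked, and still so for the second after the job is handed in, with the robot touching nothing.
It also fails if it takes over 136 s, if anything falls off the work surface, if the arm or the gripper's body presses on something with over 40 N, if the wrist force passes 120 N, or if a joint passes its speed limit or range.

## Working session

There is one attempt and no reset: what is moved stays moved. The work goes in short steps, Python scripts to look and compute and a shell command to move; the robot and the scene stay as the last step left them, time stands still between calls to the robot, and variables do not carry over. Pictures are saved under pics/ and viewed, about 12 in all and at most 16, crops included, and the job is handed in when it is done.

```bash
ls; mkdir -p pics; python3 - <<'E'
from rig import robot,camera
import cv2
o=robot.get_obs();print(o['time'],o['position'],o['tool_rot'],o['grip_width'],o['ft_force'])
for n in('scene','top'):
    c=camera(n);cv2.imwrite(f'pics/{n}0.png',c['pixels']);print(n,c['mtx'],c['R'],c['t'],-c['R'].T@c['t'])
E
```

```text
pics
0.0 [ 0.24314406 -0.57501904  0.24355285] [ 8.33443512e-01 -5.52603547e-01 -8.08837258e-04 -7.60781499e-04] 0.08704602588647949 [ 0.5370879 -0.1961009  0.4231596]
scene [[474.05738913   0.         258.3434536 ]
 [  0.         474.05738913 194.29029585]
 [  0.           0.           1.        ]] [[-0.36652228  0.93037713 -0.00773359]
 [ 0.64600469  0.24849425 -0.7217538 ]
 [-0.66958148 -0.26953479 -0.69210667]] [ 0.19752366 -0.32568855  1.61655703] [1.3652098  0.33287859 0.88529051]
top [[430.6751589    0.         257.97132958]
 [  0.         430.6751589  186.36362737]
 [  0.           0.           1.        ]] [[-0.0085347  -0.99967497  0.0240232 ]
 [-0.98408382  0.00413232 -0.17765684]
 [ 0.17749983 -0.02515709 -0.98379923]] [-0.01136058  0.55730415  1.02182312] [0.36696361 0.01204626 1.10455061]
```

View pics/scene0.png

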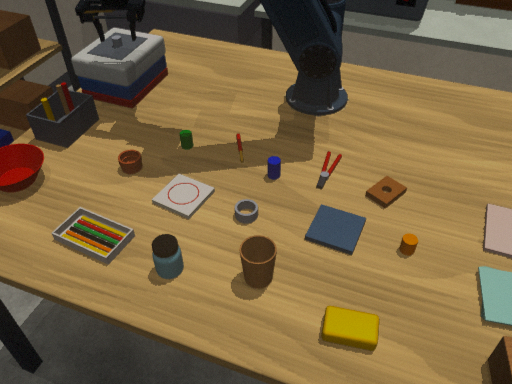

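View pics/top0.png

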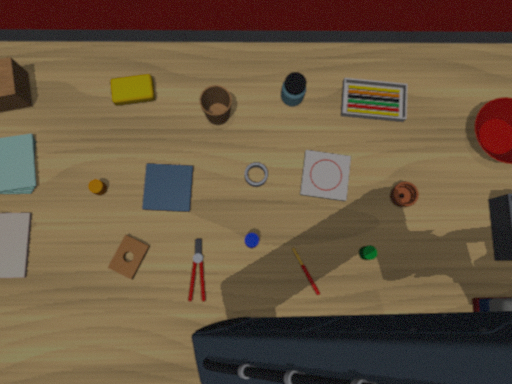

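The top view shows the ring at (256,174), the shelf at (325,175), the plate at (128,256), the pot at (404,193), blue at (252,240), amber at (97,186) and green at (369,252). All of these are also visible in the scene view. The pen, bowl and boxes are clutter.

```bash
cat > geo.py <<'E'
import numpy as np, cv2
from rig import robot,camera
from scipy.spatial.transform import Rotation as Ro
def ray(c,p):
    d=c['R'].T@np.linalg.solve(c['mtx'],[p[0],p[1],1.]); return -c['R'].T@c['t'],d/np.linalg.norm(d)
def plane(c,p,z):
    o,d=ray(c,p); return (o+d*(z-o[2])/d[2])
def tri(c1,p1,c2,p2):
    A=np.zeros((3,3));b=np.zeros(3)
    for o,d in(ray(c1,p1),ray(c2,p2)):
        M=np.eye(3)-np.outer(d,d);A+=M;b+=M@o
    return np.linalg.solve(A,b)
def blob(c,roi,lo,hi):
    "largest contour of an HSV range (hue may wrap) in roi x0,y0,x1,y1"
    x0,y0,x1,y1=roi;h=cv2.cvtColor(c['pixels'],cv2.COLOR_BGR2HSV)[y0:y1,x0:x1]
    if lo[0]<=hi[0]: m=cv2.inRange(h,lo,hi)
    else: m=cv2.inRange(h,lo,(180,)+hi[1:])|cv2.inRange(h,(0,)+lo[1:],hi)
    k=max(cv2.findContours(m,cv2.RETR_EXTERNAL,cv2.CHAIN_APPROX_NONE)[0],key=cv2.contourArea)
    return k+np.array([x0,y0])
def cen(k):
    m=cv2.moments(k);return m['m10']/m['m00'],m['m01']/m['m00']
def to(x,y,z=None):
    "shift in tool axes (mm) from the measured pose to world x,y,z of the TCP"
    o=robot.get_obs();p=o['position'];R=Ro.from_quat(o['tool_rot']).as_matrix()
    d=np.array([x,y,p[2] if z is None else z])-p
    print('t',round(o['time'],2),'pos',p.round(4),'yaw_x',np.degrees(np.arctan2(R[1,0],R[0,0])).round(2),'tilt',np.degrees(np.arccos(-R[2,2])).round(2),
      'w',round(o['grip_width']*1e3,1),'f',o['ft_force'].round(1),'q6',round(o['q'][5],2),'shift',(R.T@d*1e3).round(1))
E
python3 - <<'E'
from geo import *
s,t=camera('scene'),camera('top')
def hs(c,p): return cv2.cvtColor(c['pixels'],cv2.COLOR_BGR2HSV)[p[1],p[0]]
P=dict(ring=((240,214),(246,168)),shelf=((165,197),(310,160)),circ=((167,189),(309,172)),plate=((375,190),(120,256)),pot=((130,165),(396,192)),blue=((274,168),(252,240)),amber=((409,244),(97,186)),green=((186,138),(369,252)),wood=((300,150),(280,220)))
for n,(a,b) in P.items(): print(n,hs(s,a),hs(t,b))
def crop(c,x0,y0,x1,y1): return cv2.resize(c['pixels'][y0:y1,x0:x1],(390,300),interpolation=cv2.INTER_CUBIC)
im=np.vstack([np.hstack([crop(t,235,140,365,240),crop(t,80,170,210,270)]),np.hstack([crop(s,150,160,280,260),crop(s,90,110,220,210)])])
cv2.imwrite('pics/crops.png',im)
E
```

```text
ring [ 30  11 117] [  0  13 120]
shelf [ 17  27 181] [ 30   4 136]
circ [ 19  26 184] [178  27 133]
plate [ 15 195 127] [ 15 149 118]
pot [ 14 199  64] [ 12 183  81]
blue [123 127  66] [113 221 141]
amber [ 18 255 156] [ 20 237 143]
green [ 47 191  48] [ 68 221  74]
wood [ 18 142  99] [ 18 103 134]
```

View pics/crops.png

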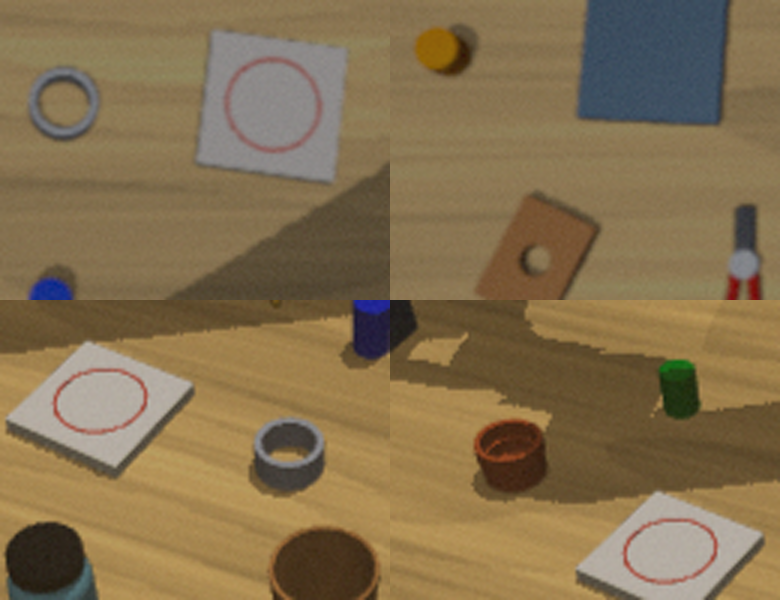

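The crops show the ring, plate, circle, pot and billets clearly in both views. Next I measure them with masks.

```bash
python3 - <<'E'
from geo import *
s,t=camera('scene'),camera('top')
def both(n,rs,rt,ls,lt,h,zt,zs=None):
    ks,kt=blob(s,rs,*ls),blob(t,rt,*lt); ps,pt=cen(ks),cen(kt)
    print(n,'top px',np.round(pt,1),'area',cv2.contourArea(kt),'scene',np.round(ps,1),cv2.contourArea(ks),'tri',(tri(s,ps,t,pt)*1e3).round(1),'top@z',(plane(t,pt,zt)[:2]*1e3).round(1),'scene@z',(plane(s,ps,zt)[:2]*1e3).round(1))
    return ks,kt
g=((0,0,60),(180,70,255))
both('ring',(225,190,268,228),(238,155,275,193),g,g,30,.015)
w=((0,0,80),(180,70,255))
ks,kt=both('shelf',(145,168,222,220),(290,145,358,206),w,w,15,.012)
for c in(s,t):
    x0,y0,x1,y1=(145,168,222,220) if c is s else (290,145,358,206)
    b=c['pixels'].astype(int);d=b[...,2]-b[...,1]
    k=ks if c is s else kt
    m=np.zeros(d.shape,np.uint8);cv2.drawContours(m,[k],-1,1,-1);m=cv2.erode(m,np.ones((7,7)))
    med=np.median(d[m>0]);yx=np.argwhere((m>0)&(d>med+10)); X=np.array([plane(c,(x,y),.015) for y,x in yx])
    A=np.c_[2*X[:,:2],np.ones(len(X))];r=np.linalg.lstsq(A,(X[:,:2]**2).sum(1),rcond=None)[0]
    print('circle',len(yx),(r[:2]*1e3).round(1),'rad',np.sqrt(r[2]+r[0]**2+r[1]**2))
    hull=np.array([plane(c,p,.015)[:2] for p in cv2.convexHull(k)[:,0]]).astype(np.float32)*1000
    print('  shelf rect',cv2.minAreaRect(hull))
both('blue',(262,150,286,184),(240,228,264,252),((112,100,40),(130,255,255)),((105,180,40),(130,255,255)),56,.05)
both('amber',(396,230,422,258),(86,176,110,196),((8,225,90),(26,255,255)),((10,200,100),(28,255,255)),40,.035)
both('green',(176,126,198,152),(358,240,382,264),((40,120,20),(80,255,255)),((40,120,20),(80,255,255)),48,.04)
both('pot',(112,146,148,176),(388,178,420,210),((0,170,20),(14,255,255)),((0,150,20),(14,255,255)),42,.035)
ks,kt=both('plate',(360,172,412,210),(104,230,154,282),((8,180,60),(17,255,255)),((8,130,85),(16,255,255)),18,.018)
for c,k in((s,ks),(t,kt)):
    print('plate rect',cv2.minAreaRect(np.array([plane(c,p,.018)[:2] for p in k[:,0]]).astype(np.float32)*1000))
E
```

```text
ring top px [255.7 173.8] area 435.5 scene [245.8 210.5] 427.0 tri [595.6 -10.8  21.1] top@z [596.6 -10.2] scene@z [590.4 -14. ]
shelf top px [325.3 175. ] area 2078.0 scene [182.9 195.1] 1478.5 tri [ 594.2 -192.9   10.6] top@z [ 593.3 -191.4] scene@z [ 595.5 -193.5]
circle 147 [ 589.7 -196. ] rad 0.040532914194209485
  shelf rect ((596.0204467773438, -192.956787109375), (125.7994155883789, 127.35029602050781), 81.72607421875)
circle 225 [ 594.4 -191.4] rad 0.04020668289024772
  shelf rect ((593.310791015625, -190.85987854003906), (121.98744201660156, 123.01721954345703), 81.86665344238281)
blue top px [251.3 239.6] area 110.0 scene [273.5 166.7] 217.5 tri [426.5   1.6  36.4] top@z [425.5   2.4] scene@z [441.8   6.2]
amber top px [ 95.3 185.8] area 125.5 scene [409.9 241.1] 149.5 tri [563.  391.3  35.6] top@z [563.  391.8] scene@z [562.6 391. ]
green top px [368.2 252.4] area 171.5 scene [185.7 138.8] 172.0 tri [ 393.3 -288.6   30. ] top@z [ 392.8 -285.1] scene@z [ 404.7 -282.2]
pot top px [405.1 193.5] area 431.0 scene [129.4 160.3] 379.5 tri [ 540.6 -390.2   31. ] top@z [ 539.9 -388.6] scene@z [ 544.5 -387.1]
plate top px [128.1 256.2] area 920.0 scene [386.4 189.6] 538.5 tri [388.6 306.9  19.4] top@z [388.7 307.2] scene@z [387.  306.9]
plate rect ((389.3379821777344, 307.4118957519531), (70.48667907714844, 95.65947723388672), 64.11689758300781)
plate rect ((389.36004638671875, 306.7843322753906), (66.73631286621094, 89.98558044433594), 63.82781219482422)
```

Two-view estimates agree to a few mm. The scene view is offset by about 5 mm near the circle. I'll centre each piece by squeezing it, then use the ring's true pose to calibrate the views.

```bash
python3 -m pendant '[[[0,0,0],7.7],[[0,0,0],7.7],[[0,0,0],7.7]]' 87 20; python3 -c "
from geo import *
to(.596,-.011,.15)"
```

```text
time: 0.68
position: [0.2433, -0.5756, 0.2444]
tool_rot: [-0.704, 0.71, 0.0, 0.0]
ft_force: [0.4, 0.4, 1.1]
grip_width: 0.0868
t 0.68 pos [ 0.2433 -0.5756  0.2444] yaw_x -90.44 tilt 0.02 w 86.8 f [0.4 0.4 1.1] q6 0.23 shift [-567.3 -348.3   94.6]
```

```bash
python3 -m pendant '[[[-48,-29,6],0],[[-48,-29,6],0],[[-48,-29,6],0],[[-48,-29,6],0],[[-48,-29,6],0],[[-48,-29,6],0],[[-48,-29,6],0],[[-48,-29,6],0]]' >/dev/null;  python3 -m pendant '[[[-46,-29,10],0],[[-46,-29,10],0],[[-46,-29,10],0],[[-45,-29,10],0],[[0,0,0],0]]' >/dev/null; python3 -c "
from geo import *
to(.596,-.011,.028)"
```

```text
t 2.3 pos [ 0.5944 -0.0066  0.1557] yaw_x -89.89 tilt 0.03 w 86.6 f [ 0.2 -0.7  0.5] q6 1.37 shift [  4.5  -1.6 127.7]
```

```bash
python3 -m pendant '[[[4,-2,40],0],[[0,0,40],0],[[0,0,30],0],[[0,0,17],0],[[0,0,0],0]]' ; python3 -m pendant '[[[0,0,0],0],[[0,0,0],0],[[0,0,0],0],[[0,0,0],0],[[0,0,0],0],[[0,0,0],0]]' 45 6; python3 -c "
from geo import *
to(.596,-.011,.028)"
```

```text
time: 2.92
position: [0.5944, -0.0145, 0.0288]
tool_rot: [-0.706, 0.709, 0.001, -0.001]
ft_force: [-0.3, 0.1, 0.7]
grip_width: 0.0865
time: 3.68
position: [0.5956, -0.0135, 0.0304]
tool_rot: [-0.706, 0.708, -0.0, 0.0]
ft_force: [-0.0, 1.7, 6.5]
grip_width: 0.0607
t 3.67 pos [ 0.5956 -0.0135  0.0304] yaw_x -90.2 tilt 0.06 w 60.7 f [-0.   1.7  6.5] q6 1.36 shift [-2.5 -0.4  2.4]
```

```bash
N='x'; python3 -m pendant '[[[0,0,0],0],[[0,0,0],0],[[0,0,0],0],[[0,0,0],0],[[0,0,0],-10],[[0,0,0],-10],[[0,0,0],-10],[[0,0,0],-10]]' 87 >/dev/null; python3 -m pendant '[[[0,0,0],-10],[[0,0,0],-10],[[0,0,0],-10],[[0,0,0],-10],[[0,0,0],-10],[[0,0,0],0]]'; python3 -m pendant '[[[0,0,0],0],[[0,0,0],0],[[0,0,0],0],[[0,0,0],0],[[0,0,0],0],[[0,0,0],0]]' 45 6 >/dev/null;  python3 -c "
from geo import *
P=[];W=[]
for i in range(8):
    camera('top') if i<8 else 0
    o=robot.get_obs();P.append(o['position']);W.append(o['grip_width'])
P=np.array(P);print(P.mean(0),P.std(0),np.mean(W)); to(.593,-.193,.15)"
```

```text
time: 5.42
position: [0.5951, -0.0139, 0.0294]
tool_rot: [1.0, -0.003, -0.0, -0.0]
ft_force: [-0.2, 0.3, 0.4]
grip_width: 0.0866
[ 0.59512277 -0.01385273  0.02954803] [1.39687612e-05 5.94791466e-06 1.17073411e-05] 0.05912465508340146
t 6.58 pos [ 0.5951 -0.0139  0.0296] yaw_x -0.2 tilt 0.01 w 59.5 f [ 0.4 -0.1 -0.2] q6 -0.21 shift [  -1.5  179.1 -120.4]
```

```bash
python3 -m pendant '[[[0,0,0],0],[[0,0,0],0],[[0,0,-20],0],[[0,0,-30],0],[[-1,30,-10],0],[[-1,45,0],0],[[-1,45,0],0],[[0,30,0],0]]' 45 25 >/dev/null; python3 -m pendant '[[[0,20,0],0],[[0,11,0],0],[[0,0,0],0],[[0,0,0],0]]' >/dev/null;  python3 -c "
from geo import *
camera('top');to(.5925,-.1953,.0447)"
```

```text
t 8.12 pos [ 0.5914 -0.1935  0.0894] yaw_x -0.12 tilt 0.06 w 59.0 f [ 0.4 -0.  -2.2] q6 -0.49 shift [ 1.2  1.8 44.7]
```

```bash
python3 -m pendant '[[[1,2,15],0],[[0,0,14],0],[[0,0,8],0],[[0,0,4],0],[[0,0,2],0],[[0,0,1],0],[[0,0,0],0],[[0,0,0],0]]';  python3 -c "
from geo import *
camera('top');to(.5925,-.1953,.0446)"
```

```text
time: 9.12
position: [0.5928, -0.1969, 0.0459]
tool_rot: [1.0, -0.002, 0.0, 0.0]
ft_force: [0.8, -0.3, -3.0]
grip_width: 0.059
t 9.18 pos [ 0.5927 -0.197   0.0458] yaw_x -0.19 tilt 0.03 w 58.8 f [ 0.  -0.5 -1.4] q6 -0.5 shift [-0.2 -1.7  1.2]
```

```bash
python3 -m pendant '[[[0,-1.7,0],0],[[0,0,0.6],0],[[0,0,0.5],0],[[0,0,0.1],0],[[0,0,0],0],[[0,0,0],0]]';  python3 -c "
from geo import *
camera('top');to(.5925,-.1953,.0446)"; python3 -m pendant '[[[0,0,0],0],[[0,0,0],0],[[0,0,0],0],[[0,0,0],0],[[0,0,-20],0],[[0,0,-40],0],[[0,50,-50],0],[[0,60,-40],0]]' 87; python3 -m pendant '[[[0,60,0],0],[[0,30,0],0],[[0,0,0],0]]'; python3 - <<'E'
from geo import *
s,t=camera('scene'),camera('top');to(.54,-.388,.15)
def crop(c,x0,y0,x1,y1): return cv2.resize(c['pixels'][y0:y1,x0:x1],(390,300),interpolation=cv2.INTER_CUBIC)
cv2.imwrite('pics/ring.png',np.hstack([crop(t,285,140,363,200),crop(s,144,165,222,225)]))
E
```

```text
time: 9.93
position: [0.5926, -0.1951, 0.0446]
tool_rot: [1.0, -0.002, 0.0, -0.0]
ft_force: [-0.8, -0.1, 1.2]
grip_width: 0.0588
t 9.97 pos [ 0.5926 -0.1951  0.0445] yaw_x -0.19 tilt 0.01 w 58.7 f [-0.1  0.7  1.2] q6 -0.49 shift [-0.1  0.2 -0.1]
time: 10.98
position: [0.5931, -0.2916, 0.187]
tool_rot: [1.0, -0.0, 0.001, 0.001]
ft_force: [0.6, -1.1, -0.6]
grip_width: 0.0871
time: 11.35
position: [0.5916, -0.3842, 0.1847]
tool_rot: [1.0, -0.003, 0.001, 0.001]
ft_force: [-1.0, 0.8, 0.2]
grip_width: 0.0869
t 11.45 pos [ 0.5917 -0.3805  0.1838] yaw_x -0.21 tilt 0.06 w 87.1 f [-0.5  1.3 -0. ] q6 -0.73 shift [-51.6   7.8  33.8]
```

View pics/ring.png

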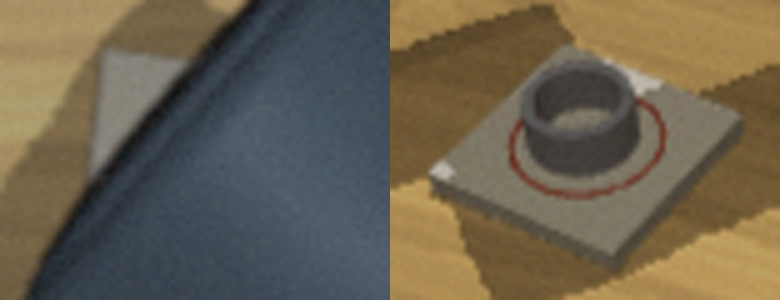

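The scene crop shows the ring inside the circle but slightly towards the robot or left, by about 8 px at 5x, or 3 mm. The arm hides it from the top camera, so I move clear and measure both.

```bash
python3 -m pendant '[[[-10,-60,0],0],[[-10,-60,0],0],[[-10,-60,0],0],[[0,-60,0],0],[[0,-60,0],0],[[0,-60,0],0],[[0,-60,0],0],[[0,-50,0],0]]' >/dev/null; cat > circ.py <<'E'
from geo import *
from scipy.optimize import least_squares
def circfit(c,yx,z,r):
    X=np.array([plane(c,(x,y),z)[:2] for y,x in yx])
    f=least_squares(lambda p:np.hypot(*(X-p).T)-r,X.mean(0),loss='soft_l1',f_scale=.002)
    return f.x*1e3
def rois(n): return (145,160,222,225) if n=='scene' else (288,140,362,206)
E
python3 - <<'E'
from circ import *
robot.get_obs();camera('top')
ims=[]
for n in('scene','top'):
    c=camera(n);x0,y0,x1,y1=rois(n);b=c['pixels'].astype(int)[y0:y1,x0:x1]
    h=cv2.cvtColor(c['pixels'],cv2.COLOR_BGR2HSV)[y0:y1,x0:x1].astype(int)
    red=(b[...,2]-b[...,1]>24)&((h[...,0]>165)|(h[...,0]<10))
    yx=np.argwhere(red)+[y0,x0]
    print(n,'circle',len(yx),circfit(c,yx,.015,.04))
    ims.append(cv2.resize(c['pixels'][y0:y1,x0:x1],None,fx=5.2,fy=5.2,interpolation=cv2.INTER_NEAREST)[:330,:384])
    print([c['pixels'][p[1],p[0]].tolist() for p in ([(172,181),(172,194),(160,200)] if n=='scene' else [(325,175),(325,164),(350,190)])])
cv2.imwrite('pics/ring2.png',np.hstack([i[:330] for i in ims]));to(0,0)
E
```

```text
scene circle 90 [ 590.4361526  -195.40952456]
[[156, 157, 162], [60, 66, 69], [169, 181, 188]]
top circle 179 [ 594.40133609 -191.65273652]
[[167, 168, 171], [131, 122, 122], [98, 139, 164]]
t 12.6 pos [0.5618 0.0928 0.1836] yaw_x 0.2 tilt 0.05 w 87.2 f [ 0.7 -0.3  0. ] q6 -0.04 shift [-5.621e+02  9.080e+01  4.000e-01]
```

View pics/ring2.png

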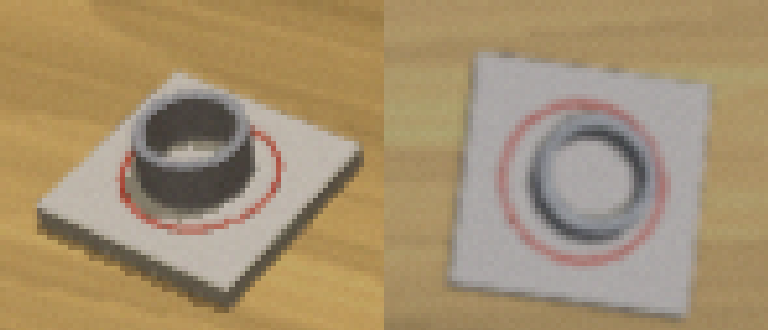

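```bash
python3 - <<'E'
from circ import *
for n in('scene','top'):
    c=camera(n);x0,y0,x1,y1=rois(n);b=cv2.GaussianBlur(c['pixels'],(3,3),0).astype(int)[y0:y1,x0:x1]
    for th in(4,7,10):
        m=(b[...,0]-b[...,2]>th)&(b[...,1]>85)
        yx=np.argwhere(m)+[y0,x0]
        if len(yx)>20: print(n,th,len(yx),circfit(c,yx,.045,.0265))
E
```

```text
top 4 115 [ 590.79612461 -192.09399604]
```

```bash
python3 - <<'E'
from circ import *
c=camera('scene');p=c['pixels'].astype(int)
print('scene row 185');print([tuple(v) for v in p[185,168:197].tolist()])
print('col 182');print([tuple(v) for v in p[174:206,182].tolist()])
c=camera('top');p=c['pixels'].astype(int)
print('top col 328');print([tuple(v) for v in p[158:190,328].tolist()])
print('row 173');print([tuple(v) for v in p[173,310:345].tolist()])
E
```

```text
scene row 185
[(172, 183, 192), (169, 179, 187), (146, 146, 151), (147, 146, 148), (129, 127, 130), (61, 66, 73), (56, 60, 67), (58, 63, 69), (64, 67, 77), (63, 64, 75), (60, 60, 68), (60, 64, 70), (60, 65, 72), (60, 65, 69), (64, 67, 71), (66, 68, 76), (64, 69, 76), (60, 65, 71), (62, 67, 71), (59, 67, 71), (61, 66, 75), (74, 79, 83), (126, 127, 132), (144, 140, 142), (121, 120, 128), (74, 88, 135), (83, 100, 179), (125, 141, 185), (161, 173, 190)]
col 182
[(104, 150, 176), (169, 182, 191), (168, 177, 187), (148, 151, 155), (125, 125, 127), (61, 67, 72), (67, 71, 78), (65, 71, 77), (64, 67, 73), (63, 68, 76), (60, 68, 72), (64, 67, 71), (70, 80, 87), (106, 123, 135), (124, 139, 149), (169, 180, 187), (157, 162, 171), (138, 134, 137), (90, 95, 96), (59, 67, 71), (67, 73, 76), (63, 69, 76), (64, 69, 71), (66, 72, 79), (65, 69, 75), (71, 75, 83), (89, 103, 107), (120, 134, 145), (166, 178, 193), (127, 139, 185), (113, 126, 183), (174, 184, 194)]
top col 328
[(161, 162, 172), (128, 134, 169), (106, 109, 161), (130, 133, 145), (151, 146, 142), (148, 142, 140), (105, 100, 99), (77, 73, 76
[... 304 characters left out ...]
36), (113, 109, 108), (85, 82, 85), (123, 123, 125), (161, 163, 166), (155, 156, 172), (123, 125, 172)]
row 173
[(123, 124, 170), (136, 139, 168), (161, 161, 172), (166, 166, 169), (165, 164, 169), (137, 137, 140), (100, 99, 102), (112, 106, 104), (141, 134, 132), (150, 146, 143), (154, 155, 157), (164, 163, 168), (165, 163, 170), (166, 166, 170), (165, 166, 170), (167, 166, 173), (166, 167, 171), (167, 168, 172), (163, 165, 172), (167, 166, 170), (170, 171, 173), (165, 166, 169), (167, 167, 173), (167, 167, 171), (164, 162, 168), (135, 137, 140), (90, 89, 89), (80, 75, 71), (125, 116, 115), (147, 139, 143), (127, 125, 148), (118, 120, 155), (153, 153, 172), (165, 166, 173), (165, 167, 170)]
```

```bash
python3 - <<'E'
from circ import *
for n in('scene','top'):
    yx=[]
    for i in range(3):
        c=camera(n);x0,y0,x1,y1=rois(n);b=c['pixels'].astype(int)[y0:y1,x0:x1]
        B,G,R=b[...,0],b[...,1],b[...,2]
        m=(B-G>=-2)&(G>112)&(R-B<12)&(R-G<9) if n=='scene' else (B-R>=1)&(G>115)&(G<152)
        yx+=list(np.argwhere(m)+[y0,x0])
    yx=np.array(yx);X=np.array([plane(c,(x,y),.045)[:2] for y,x in yx])
    r=np.hypot(*(X-circfit(c,yx,.045,.0265)/1e3).T)*1e3
    print(n,len(yx),circfit(c,yx,.045,.0265),'radii pct',np.percentile(r,[5,25,50,75,95]).round(1))
E
```

```text
scene 243 [ 589.77617725 -197.32367274] radii pct [24.  25.1 26.4 27.5 28.8]
top 413 [ 592.40469176 -193.40709668] radii pct [23.5 24.6 26.3 27.3 29. ]
```

Both views agree that the ring is about (-1.3, -1.8) mm off the circle centre, which puts the circle at about (0.5939, -0.1933). I'll regrip and nudge it.

```bash
python3 -m pendant '[[[6,58,0],0],[[6,58,0],0],[[6,58,0],0],[[6,56,0],0],[[6,58,0],0],[[0,0,0],0],[[0,0,0],0],[[0,0,0],0]]' >/dev/null; python3 -c "
from geo import *
camera('top');to(.5926,-.1951,.0449)"
```

```text
t 14.15 pos [ 0.5923 -0.1978  0.1831] yaw_x -0.1 tilt 0.06 w 87.1 f [ 0.8 -0.4 -0.4] q6 -0.5 shift [  0.4  -2.6 138.2]
```

```bash
python3 -m pendant '[[[0,-2.6,50],0],[[0,0,45],0],[[0,0,30],0],[[0,0,13],0],[[0,0,0],0],[[0,0,0],0]]' >/dev/null; python3 -m pendant '[[[0,0,0],0],[[0,0,0],0],[[0,0,0],0],[[0,0,0],0],[[0,0,0],0],[[0,0,0],0]]' 45 20 >/dev/null; python3 -c "
from geo import *
camera('top');to(.5939,-.1933,.0446)"
```

```text
t 15.7 pos [ 0.5926 -0.1969  0.0455] yaw_x -0.19 tilt 0.02 w 59.1 f [-1.4  0.3  3. ] q6 -0.5 shift [ 1.3 -3.6  0.9]
```

```bash
python3 -m pendant '[[[0,0,-3],0],[[1.3,-1.8,0],0],[[0,0,0],0],[[0,0,1.5],0],[[0,0,1.5],0],[[0,0,0],0],[[0,0,0],0],[[0,0,0],0]]' >/dev/null; python3 -c "
from geo import *
camera('top');to(.5939,-.1951,.0455)"
```

```text
t 16.75 pos [ 0.5938 -0.1949  0.0455] yaw_x -0.19 tilt 0.01 w 58.6 f [-1.8  1.4  3.5] q6 -0.49 shift [ 0.1  0.2 -0. ]
```

```bash
python3 -m pendant '[[[0,0,0],0],[[0,0,0],0],[[0,-1.7,0],0],[[0,0,0],-10],[[0,0,0],-10],[[0,0,0],-10],[[0,0,0],-10],[[0,0,0],-10]]' 87 >/dev/null; python3 -m pendant '[[[0,0,0],-10],[[0,0,0],-10],[[0,0,0],-10],[[0,0,0],-10],[[0,0,0],0],[[0,0,0],0]]' >/dev/null; python3 -c "
from geo import *
camera('top');to(.5939,-.1933,.0455)"; python3 -m pendant '[[[0,0,0],0],[[0,0,0],0],[[0,0,0],0],[[0,0,0],0],[[0,0,0],0],[[0,0,0],0]]' 45 6 >/dev/null; python3 -c "
from geo import *
camera('top');to(.5939,-.1933,.0455)"
```

```text
t 18.55 pos [ 0.5939 -0.1932  0.0452] yaw_x 89.69 tilt 0.0 w 87.2 f [-0.6 -0.3  0.7] q6 -2.06 shift [-0.1 -0.  -0.3]
t 19.35 pos [ 0.5939 -0.1932  0.0452] yaw_x 89.8 tilt 0.0 w 60.5 f [-0.6  0.1 -1.2] q6 -2.06 shift [-0.1  0.  -0.3]
```

```bash
python3 -m pendant '[[[0,0,0],0],[[0,0,0],0],[[0,0,0],0],[[0,0,-25],0],[[0,0,-50],0],[[50,-20,-30],0],[[55,-23,0],0],[[55,-23,0],0]]' 87 >/dev/null; python3 -m pendant '[[[55,-23,0],0],[[55,-23,0],0],[[55,-23,0],0],[[55,-23,0],0],[[55,-23,0],0],[[40,-15,0],0],[[25,-8,0],8.6],[[0,0,0],8.6]]' >/dev/null;python3 -m pendant '[[[0,0,0],8.7],[[0,0,0],0],[[0,0,0],0],[[0,0,0],0]]' >/dev/null; python3 -c "
from geo import *
camera('top');to(.390,.307,.025)"
```

```text
t 21.9 pos [0.3917 0.3073 0.1502] yaw_x 63.94 tilt 0.0 w 87.1 f [-1.  -0.1 -0.2] q6 -0.68 shift [ -1.   -1.4 125.2]
```

```bash
python3 -m pendant '[[[-1,-1.4,40],0],[[0,0,40],0],[[0,0,28],0],[[0,0,12],0],[[0,0,5],0],[[0,0,0],0],[[0,0,0],0]]';python3 -m pendant '[[[0,0,0],0],[[0,0,0],0],[[0,0,0],0],[[0,0,0],0],[[0,0,0],0],[[0,0,0],0]]' 50 8 >/dev/null; python3 - <<'E'
from geo import *
t=camera('top');s=camera('scene');to(.390,.307,.025)
def crop(c,x0,y0,x1,y1): return cv2.resize(c['pixels'][y0:y1,x0:x1],(390,300),interpolation=cv2.INTER_CUBIC)
cv2.imwrite('pics/plate.png',np.hstack([crop(t,89,226,167,286),crop(s,340,150,431,220)]))
E
```

```text
time: 22.78
position: [0.3905, 0.3075, 0.0261]
tool_rot: [0.848, 0.529, 0.001, 0.0]
ft_force: [-0.8, -0.5, -0.2]
grip_width: 0.0872
t 23.62 pos [0.39   0.3072 0.0255] yaw_x 63.91 tilt 0.02 w 66.0 f [-0.   0.7  4.7] q6 -0.67 shift [-0.1  0.1  0.5]
```

View pics/plate.png

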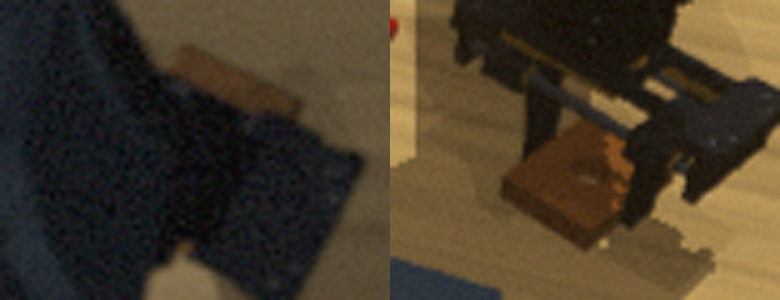

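```bash
python3 -m pendant '[[[0,0,0],0],[[0,0,0],0],[[0,0,-15],0],[[0,0,-40],0],[[0,0,-45],0],[[0,0,0],0],[[0,0,0],0]]' 50 30;  python3 -c "
from geo import *
camera('top');to(.5939,-.1932,.125)"
```

```text
time: 24.5
position: [0.3893, 0.3069, 0.1251]
tool_rot: [0.848, 0.529, -0.0, -0.0]
ft_force: [-0.7, 0.3, -1.9]
grip_width: 0.0655
t 24.55 pos [0.3889 0.3067 0.1245] yaw_x 63.91 tilt 0.13 w 65.7 f [-0.3  0.2 -1.9] q6 -0.67 shift [-358.8  403.9   -0.5]
```

```bash
python3 -m pendant '[[[-14,16,0],0],[[-25,28,0],0],[[-36,40.4,0],0],[[-36,40.4,0],0],[[-36,40.4,0],0],[[-36,40.4,0],0],[[-36,40.4,0],0],[[-36,40.4,0],0]]' >/dev/null;  python3 -m pendant '[[[-36,40.4,0],0],[[-32,36,0],0],[[-22,24,0],0],[[-14,16,0],0],[[0,0,0],0],[[0,0,0],0],[[0,0,0],0],[[0,0,0],0]]' >/dev/null; python3 -c "
from geo import *
camera('top');to(.5939,-.1932,.0708)"
```

```text
t 26.6 pos [ 0.5936 -0.1916  0.1254] yaw_x 63.97 tilt 0.01 w 65.8 f [-0.7  0.4 -1. ] q6 -1.61 shift [-1.3  1.  54.6]
```

```bash
python3 -m pendant '[[[-1.3,1,15],0],[[0,0,18],0],[[0,0,11],0],[[0,0,5],0],[[0,0,3],0],[[0,0,1],0],[[0,0,0],0],[[0,0,0],0]]' >/dev/null; python3 -m pendant '[[[0,0,0],0],[[0,0,0],0]]';  python3 - <<'E'
from geo import *
s=camera('scene');to(.5939,-.1932,.0705)
cv2.imwrite('pics/pl2.png',cv2.resize(s['pixels'][145:225,130:234],(624,480),interpolation=cv2.INTER_CUBIC))
E
```

```text
time: 27.85
position: [0.5941, -0.194, 0.0724]
tool_rot: [0.848, 0.529, 0.0, 0.0]
ft_force: [-0.2, 0.2, -2.6]
grip_width: 0.0655
t 27.9 pos [ 0.5941 -0.1941  0.0723] yaw_x 63.9 tilt 0.01 w 65.7 f [ 0.6  0.2 -2.3] q6 -1.61 shift [ 0.7 -0.5  1.8]
```

View pics/pl2.png

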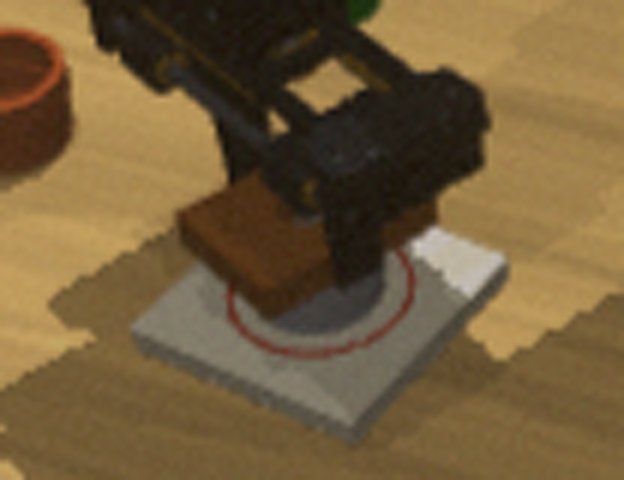

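The crop shows the plate just above the ring, level and roughly centred. Lowering the last 1.8 mm and releasing, then I'll look from clear.

```bash
python3 -m pendant '[[[0.7,-0.5,0],0],[[0,0,0.8],0],[[0,0,0.6],0],[[0,0,0.4],0],[[0,0,0],0],[[0,0,0],0]]';  python3 -c "
from geo import *
camera('top');to(.5939,-.1932,.0705)"
```

```text
time: 28.65
position: [0.5939, -0.1931, 0.0705]
tool_rot: [0.848, 0.529, -0.0, -0.0]
ft_force: [-0.8, 0.4, -1.0]
grip_width: 0.0658
t 28.7 pos [ 0.5939 -0.1932  0.0705] yaw_x 63.91 tilt 0.0 w 65.8 f [ 0.1 -0.1  0.2] q6 -1.61 shift [-0.  0.  0.]
```

```bash
python3 -m pendant '[[[0,0,0],0],[[0,0,0],0],[[0,0,0],0],[[0,0,0],0],[[0,0,-20],0],[[0,0,-40],0],[[0,0,-40],0],[[30,-30,0],0]]' 87 >/dev/null; python3 -m pendant '[[[44,-40,0],0],[[44,-40,0],0],[[44,-40,0],0],[[44,-40,0],0],[[20,-20,0],0],[[0,0,0],0]]' >/dev/null; python3 - <<'E'
from circ import *
ims=[]
for n,(x0,y0,x1,y1) in dict(scene=(140,140,227,226),top=(288,130,364,206)).items():
    c=camera(n);h=cv2.cvtColor(c['pixels'],cv2.COLOR_BGR2HSV)
    print(n,'hole px bgr', c['pixels'][180,182] if n=='scene' else c['pixels'][170,330])
    k=blob(c,(x0,y0,x1,y1),(6,135,60),(17,255,255));X=np.array([plane(c,p,.063)[:2] for p in k[:,0]]).astype(np.float32)*1e3
    print('rect',cv2.minAreaRect(X),'area',cv2.contourArea(k))
    ims.append(cv2.resize(c['pixels'][y0:y1,x0:x1],(390,390),interpolation=cv2.INTER_CUBIC))
cv2.imwrite('pics/pl3.png',np.hstack(ims));to(.5405,-.388)
E
```

```text
scene hole px bgr [22 46 67]
rect ((599.4086303710938, -193.7114715576172), (83.08708953857422, 109.2991714477539), 63.844844818115234) area 754.0
top hole px bgr [155 157 160]
rect ((591.6014404296875, -190.5691680908203), (63.54991149902344, 90.44817352294922), 64.0937728881836) area 810.0
t 30.55 pos [0.5052 0.1019 0.1706] yaw_x 63.95 tilt 0.06 w 87.0 f [0.  1.3 0.1] q6 -1.13 shift [-4.247e+02  2.469e+02  3.000e-01]
```

View pics/pl3.png

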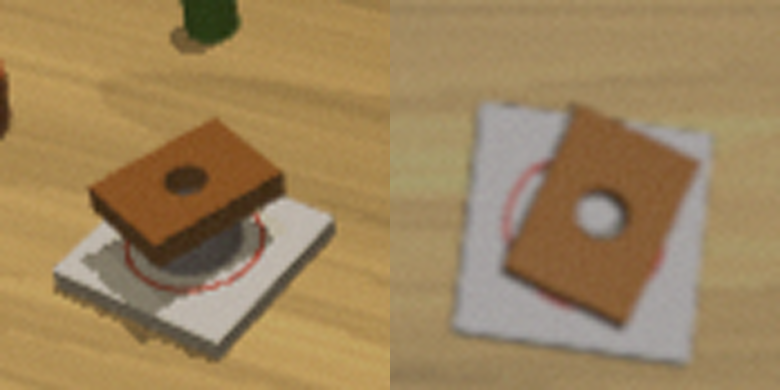

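```bash
python3 - <<'E'
from circ import *
for n,(x0,y0,x1,y1),b in (('scene',(173,172,191,187),(-2.8,-2.2)),('top',(320,163,338,180),(-.2,1.7))):
    for i in range(2):
        c=camera(n);h=cv2.cvtColor(c['pixels'],cv2.COLOR_BGR2HSV)[y0:y1,x0:x1].astype(int)
        v=c['pixels'][y0:y1,x0:x1].astype(int)
        m=((v[...,2]<95) if n=='scene' else (h[...,1]<100)|(h[...,2]<80)).astype(np.uint8)
        ks=cv2.findContours(m,cv2.RETR_EXTERNAL,cv2.CHAIN_APPROX_NONE)[0];k=max(ks,key=cv2.contourArea)+np.array([x0,y0])
        p=cen(k);X=np.array([plane(c,q,.063)[:2] for q in k[:,0]])
        print(n,np.round(p,1),cv2.contourArea(k),'hole',(plane(c,p,.063)[:2]*1e3-b).round(1),'ext',(np.ptp(X,axis=0)*1e3).round(1))
E
```

```text
scene [180.9 179.4] 33.5 hole [ 592.6 -193.5] ext [22.8 23.1]
scene [180.9 179.4] 34.5 hole [ 592.8 -193.3] ext [22.8 23.1]
top [328.5 171.6] 63.0 hole [ 591.7 -191.8] ext [22.9 22.7]
top [328.5 171.5] 64.5 hole [ 591.9 -191.9] ext [22.9 22.8]
```

Both views put the hole about 1.8 mm off along the plate's long axis, which the squeeze couldn't correct. There is plenty of time, so I regrip and shift it.

```bash
python3 -m pendant '[[[-30,30,0],0],[[-44,40,0],0],[[-44,40,0],0],[[-44,40,0],0],[[-44,40,0],0],[[-20,20,0],0],[[0,0,40],0],[[0,0,0],0]]' >/dev/null; python3 -m pendant '[[[0,0,0],0],[[0,0,0],0],[[0,0,0],0],[[0,0,0],0]]' >/dev/null; python3 -c "
from geo import *
camera('top');to(.5939,-.1932,.0707)"
```

```text
t 32.3 pos [ 0.5941 -0.193   0.131 ] yaw_x 63.93 tilt 0.05 w 87.0 f [ 0.5  0.1 -0.6] q6 -1.61 shift [-0.3 -0.2 60.3]
```

```bash
python3 -m pendant '[[[0,0,25],0],[[0,0,20],0],[[0,0,10],0],[[0,0,5],0],[[0,0,0],0],[[0,0,0],0],[[0,0,0],0]]' >/dev/null; python3 -m pendant '[[[0,0,0],0],[[0,0,0],0],[[0,0,0],0],[[0,0,0],0],[[0,0,0],0],[[0,0,0],0]]' 50 8 >/dev/null;  python3 -m pendant '[[[0,0,0],0],[[0,0,0],0],[[0,0,-3],0],[[0,1.8,0],0],[[0,0,0],0],[[0,0,0],0],[[0,0,0],0]]' 50 25;  python3 -c "
from geo import *
camera('top');to(.5955,-.194,.0705)"
```

```text
time: 34.8
position: [0.5954, -0.1939, 0.0733]
tool_rot: [0.848, 0.529, -0.0, -0.0]
ft_force: [0.1, 0.4, -1.9]
grip_width: 0.0658
t 34.85 pos [ 0.5955 -0.1939  0.0733] yaw_x 63.91 tilt 0.01 w 65.5 f [-0.2  0.  -1.8] q6 -1.61 shift [-0.   0.1  2.8]
```

```bash
python3 -m pendant '[[[0,0,1],0],[[0,0,1],0],[[0,0,0.7],0],[[0,0,0.3],0],[[0,0,0],0],[[0,0,0],0]]'; python3 -m pendant '[[[0,0,0],0],[[0,0,0],0],[[0,0,0],0],[[0,0,0],0],[[0,0,-20],0],[[0,0,-40],0],[[0,0,-30],0],[[0,0,0],0]]' 87; python3 -c "
from geo import *
camera('top');to(.541,-.390,.130)"
```

```text
time: 35.6
position: [0.5955, -0.1939, 0.0704]
tool_rot: [0.848, 0.529, -0.0, -0.0]
ft_force: [0.4, 0.5, -1.2]
grip_width: 0.0659
time: 36.6
position: [0.5976, -0.195, 0.1646]
tool_rot: [0.848, 0.529, 0.002, 0.004]
ft_force: [-0.4, 0.1, -0.8]
grip_width: 0.087
t 36.65 pos [ 0.5963 -0.1944  0.1625] yaw_x 63.91 tilt 0.23 w 87.2 f [-0.1 -0.3 -0.2] q6 -1.61 shift [-200.    36.2   32.7]
```

```bash
python3 -m pendant '[[[-25,5,0],0],[[-45,8,0],0],[[-50,9,0],0],[[-45,8,10],0],[[-25,4,12],0],[[-10,2,10],0],[[0,0,0],0],[[0,0,0],0]]' >/dev/null; python3 -m pendant '[[[0,0,0],0],[[0,0,0],0],[[0,0,0],0]]' >/dev/null; python3 - <<'E'
from geo import *
s=camera('scene');to(.541,-.390,.036)
cv2.imwrite('pics/pot.png',cv2.resize(s['pixels'][110:190,90:194],(624,480),interpolation=cv2.INTER_CUBIC))
E
```

```text
t 38.08 pos [ 0.5401 -0.3892  0.1287] yaw_x 63.93 tilt 0.02 w 86.9 f [ 0.1  0.9 -0.5] q6 -1.91 shift [-0.3  1.1 92.7]
```

View pics/pot.png

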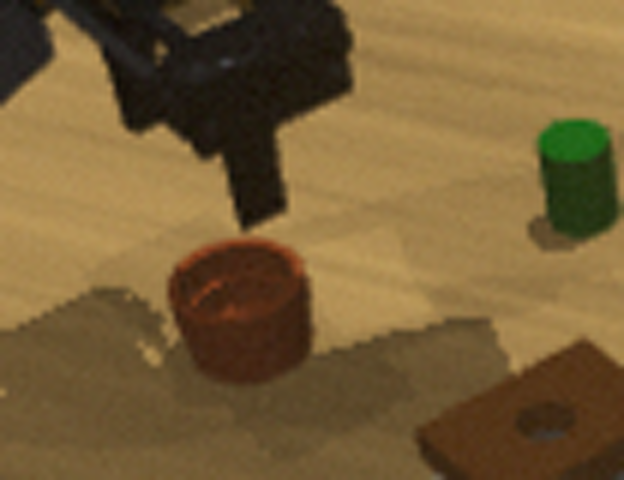

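The pot stands upright, with the gripper above it and the plate resting on the ring. Descending.

```bash
python3 -m pendant '[[[0,1,25],0],[[0,0,25],0],[[0,0,20],0],[[0,0,13],0],[[0,0,7],0],[[0,0,3],0],[[0,0,0],0],[[0,0,0],0]]'; python3 -m pendant '[[[0,0,0],0],[[0,0,0],0],[[0,0,0],0],[[0,0,0],0],[[0,0,0],0],[[0,0,0],0]]' 45 5; python3 -m pendant '[[[0,0,0],0],[[0,0,0],0],[[0,0,0],0],[[0,0,0],10],[[0,0,0],10],[[0,0,0],10],[[0,0,0],10],[[0,0,0],10]]' 87 >/dev/null; python3 -m pendant '[[[0,0,0],10],[[0,0,0],10],[[0,0,0],10],[[0,0,0],10],[[0,0,0],0],[[0,0,0],0]]' >/dev/null; python3 -m pendant '[[[0,0,0],0],[[0,0,0],0],[[0,0,0],0],[[0,0,0],0],[[0,0,0],0],[[0,0,0],0]]' 45 5;  python3 -c "
from geo import *
camera('top');to(.5939,-.1932,.125)"
```

```text
time: 39.08
position: [0.5411, -0.3902, 0.0361]
tool_rot: [0.848, 0.529, 0.0, 0.001]
ft_force: [0.7, -0.1, 0.5]
grip_width: 0.0872
time: 39.83
position: [0.5408, -0.3899, 0.0355]
tool_rot: [0.848, 0.529, 0.0, 0.0]
ft_force: [-0.6, 0.3, 1.1]
grip_width: 0.063
time: 42.32
position: [0.5406, -0.3897, 0.0354]
tool_rot: [0.974, -0.226, -0.0, -0.0]
ft_force: [-0.1, -0.8, 0.6]
grip_width: 0.0629
t 42.38 pos [ 0.5406 -0.3897  0.0354] yaw_x -26.08 tilt 0.03 w 62.5 f [-0.4  0.   0.6] q6 -0.34 shift [ -38.6 -199.9  -89.6]
```

```bash
python3 -m pendant '[[[0,0,0],0],[[0,0,0],0],[[0,0,-15],0],[[0,0,-40],0],[[0,0,-40],0],[[-3,-15,-5],0],[[-7,-35,0],0],[[-9,-45,0],0]]' 45 18 ; python3 -m pendant '[[[-9,-45,0],0],[[-7,-35,0],0],[[-3,-18,0],0],[[-1,-7,0],0],[[0,0,0],0],[[0,0,0],0],[[0,0,0],0],[[0,0,0],0]]' >/dev/null; python3 -c "
from geo import *
camera('top');to(.5939,-.1932,.0985)"
```

```text
time: 43.38
position: [0.5652, -0.295, 0.1349]
tool_rot: [0.974, -0.227, -0.0, -0.0]
ft_force: [0.1, 0.5, -0.7]
grip_width: 0.0622
t 44.42 pos [ 0.5936 -0.1937  0.1354] yaw_x -26.14 tilt 0.0 w 62.2 f [ 0.3 -0.3 -1.4] q6 -0.04 shift [ 0.1 -0.6 36.9]
```

```bash
python3 -m pendant '[[[0,-0.5,12],0],[[0,0,12],0],[[0,0,6],0],[[0,0,3],0],[[0,0,1.5],0],[[0,0,0.7],0],[[0,0,0],0],[[0,0,0],0]]'; python3 -m pendant '[[[0,0,0],0],[[0,0,0],0]]' >/dev/null; python3 -c "
from geo import *
camera('top');to(.5939,-.1932,.0984)"
```

```text
time: 45.42
position: [0.5941, -0.1927, 0.1005]
tool_rot: [0.974, -0.226, 0.0, 0.0]
ft_force: [-0.9, -0.3, -0.7]
grip_width: 0.0622
t 45.73 pos [ 0.5939 -0.1926  0.1003] yaw_x -26.09 tilt 0.0 w 62.2 f [ 0.7 -0.8 -1.4] q6 -0.04 shift [0.2 0.5 1.9]
```

```bash
python3 -m pendant '[[[0.2,0.5,0],0],[[0,0,1],0],[[0,0,0.6],0],[[0,0,0.3],0],[[0,0,0],0],[[0,0,0],0]]';python3 -c "
from geo import *
camera('top');to(.5939,-.1932,.0984)"; python3 -m pendant '[[[0,0,0],0],[[0,0,0],0],[[0,0,0],0],[[0,0,0],0],[[0,0,-15],0],[[0,0,-35],0],[[0,0,-40],0],[[0,0,0],0]]' 87; python3 -c "
from geo import *
camera('top');to(.426,.001,.15)"
```

```text
time: 46.48
position: [0.5938, -0.1932, 0.0984]
tool_rot: [0.974, -0.226, -0.0, 0.0]
ft_force: [-0.6, 0.4, -0.3]
grip_width: 0.0621
t 46.52 pos [ 0.5939 -0.1932  0.0984] yaw_x -26.09 tilt 0.01 w 62.3 f [-1.   0.3  0.5] q6 -0.04 shift [ 0.1  0.  -0. ]
time: 47.52
position: [0.5965, -0.1944, 0.1932]
tool_rot: [0.974, -0.226, 0.005, 0.001]
ft_force: [0.9, -0.1, -0.4]
grip_width: 0.0869
t 47.58 pos [ 0.595  -0.1938  0.191 ] yaw_x -26.09 tilt 0.29 w 87.0 f [-0.3 -0.7 -0.3] q6 -0.04 shift [-237.7 -100.6   39.8]
```

```bash
python3 -m pendant '[[[-25,-11,0],0],[[-45,-19,0],0],[[-50,-21,0],0],[[-50,-21,10],0],[[-40,-17,15],0],[[-20,-9,12],0],[[-7,-3,0],0],[[0,0,0],0]]' >/dev/null; python3 -m pendant '[[[0,0,0],0],[[0,0,0],0],[[0,0,0],0]]' >/dev/null; python3 - <<'E'
from circ import *
to(.426,.001,.062);ims=[]
for n,(x0,y0,x1,y1) in dict(scene=(140,130,227,217),top=(288,130,364,206)).items():
    c=camera(n);ims.append(cv2.resize(c['pixels'][y0:y1,x0:x1],(390,390),interpolation=cv2.INTER_CUBIC))
cv2.imwrite('pics/pot2.png',np.hstack(ims))
E
```

```text
t 48.95 pos [0.426  0.0013 0.1515] yaw_x -26.13 tilt 0.05 w 87.3 f [0.6 0.6 0.3] q6 0.2 shift [ 0.1  0.3 89.5]
```

View pics/pot2.png

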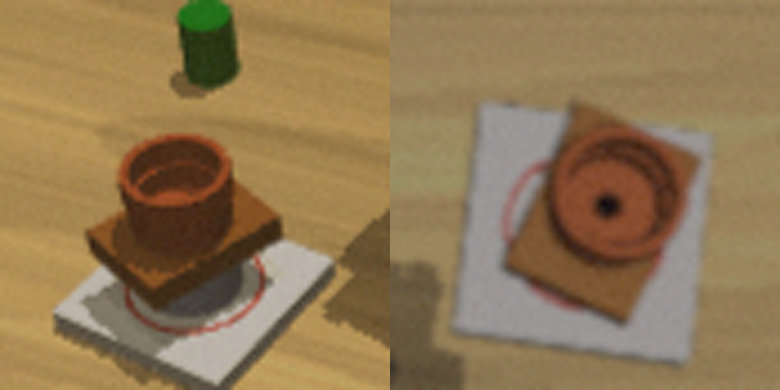

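The pot stands upright and central on the plate, clear of tilt. I centre the blue billet with low squeezes (low to avoid tipping), then take it higher.

```bash
python3 -m pendant '[[[0,0,30],0],[[0,0,35],0],[[0,0,30],0],[[0,0,17],0],[[0,0,9],0],[[0,0,0],0],[[0,0,0],0]]'; python3 -m pendant '[[[0,0,0],0],[[0,0,0],0],[[0,0,0],0],[[0,0,0],0],[[0,0,0],0],[[0,0,0],0],[[0,0,0],0],[[0,0,0],0]]' 20 5; python3 -m pendant '[[[0,0,0],0],[[0,0,0],0],[[0,0,0],-10],[[0,0,0],-10],[[0,0,0],-10],[[0,0,0],-10],[[0,0,0],-10],[[0,0,0],-10]]' 65 >/dev/null; python3 -m pendant '[[[0,0,0],-10],[[0,0,0],-10],[[0,0,0],-10],[[0,0,0],0],[[0,0,0],0],[[0,0,0],0]]' >/dev/null; python3 -m pendant '[[[0,0,0],0],[[0,0,0],0],[[0,0,0],0],[[0,0,0],0],[[0,0,0],0],[[0,0,0],0]]' 20 5;  python3 -c "
from geo import *
camera('top');to(.426,.001,.062)"
```

```text
time: 49.92
position: [0.4259, 0.0017, 0.0308]
tool_rot: [0.974, -0.226, 0.001, 0.0]
ft_force: [0.2, -0.4, -0.3]
grip_width: 0.0873
time: 50.92
position: [0.4254, 0.0018, 0.0303]
tool_rot: [0.974, -0.226, -0.0, 0.0]
ft_force: [0.2, 0.6, -0.7]
grip_width: 0.0357
time: 53.42
position: [0.4255, 0.0018, 0.0303]
tool_rot: [0.848, 0.529, -0.0, -0.0]
ft_force: [0.3, 0.0, -0.4]
grip_width: 0.0356
t 53.48 pos [0.4255 0.0018 0.0303] yaw_x 63.9 tilt 0.0 w 35.4 f [-0.1 -0.7  0.6] q6 -1.38 shift [ -0.5   0.8 -31.7]
```

```bash
python3 -m pendant '[[[0,0,0],0],[[0,0,0],0],[[0,0,-16],0],[[0,0,-16],0],[[0,0,0],0],[[0,0,0],0],[[0,0,0],0]]' 55 >/dev/null; python3 -c "
from geo import *
camera('top');to(.4255,.0018,.0622)"; python3 -m pendant '[[[0,0,0],0],[[0,0,0],0],[[0,0,0],0],[[0,0,0],0],[[0,0,0],0],[[0,0,0],0]]' 20 20 ; python3 -m pendant '[[[0,0,-20],0],[[0,0,-45],0],[[0,0,-50],0],[[0,0,-35],0],[[0,0,0],0],[[0,0,0],0],[[0,0,0],0],[[0,0,0],0]]'; python3 - <<'E'
from geo import *
s=camera('scene');to(.5939,-.1932,.21)
cv2.imwrite('pics/blue.png',cv2.resize(s['pixels'][100:190,225:329],(520,450),interpolation=cv2.INTER_CUBIC))
E
```

```text
t 54.4 pos [0.4252 0.0018 0.0618] yaw_x 63.9 tilt 0.06 w 55.3 f [0.2 0.3 0. ] q6 -1.38 shift [ 0.1  0.3 -0.4]
time: 55.15
position: [0.4254, 0.0017, 0.0623]
tool_rot: [0.848, 0.529, -0.0, -0.0]
ft_force: [-0.1, -0.9, -1.1]
grip_width: 0.0352
time: 56.15
position: [0.4248, 0.0019, 0.2111]
tool_rot: [0.848, 0.529, -0.001, -0.001]
ft_force: [-0.7, -0.1, -1.1]
grip_width: 0.0352
t 56.2 pos [0.425  0.0019 0.2113] yaw_x 63.9 tilt 0.14 w 35.2 f [ 0.6 -0.3 -1.4] q6 -1.38 shift [-100.9  237.5    0.8]
```

View pics/blue.png

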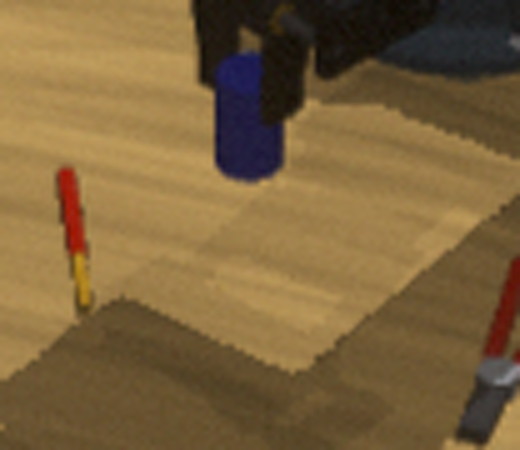

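The blue billet is held upright. Moving it over the pot.

```bash
python3 -m pendant '[[[-5,12,0],0],[[-10,24,0],0],[[-17,40,0],0],[[-20,47,0],0],[[-20,47,0],0],[[-15,36,0],0],[[-9,21,0],0],[[-4,10,0],0]]' >/dev/null; python3 -m pendant '[[[0,0,0],0],[[0,0,0],0],[[0,0,0],0],[[0,0,0],0],[[0,0,0],0]]' >/dev/null; python3 -c "
from geo import *
camera('top');to(.5939,-.1932,.1332)"
```

```text
t 57.88 pos [ 0.5943 -0.1921  0.2125] yaw_x 63.92 tilt 0.0 w 35.1 f [ 0.8 -0.5 -2.1] q6 -1.61 shift [-1.2  0.1 79.3]
```

```bash
python3 -m pendant '[[[-0.8,0,15],0],[[0,0,15],0],[[0,0,8],0],[[0,0,0],0],[[0,0,0],0],[[0,0,0],0],[[0,0,0],0]]' >/dev/null; python3 -c "
from geo import *
camera('top');to(.5939,-.1932,.1332)"
```

```text
t 58.8 pos [ 0.5942 -0.1931  0.1747] yaw_x 63.91 tilt 0.05 w 35.1 f [ 0.5  0.2 -1.8] q6 -1.61 shift [-0.2 -0.2 41.5]
```

```bash
python3 -m pendant '[[[-0.2,-0.2,10],0],[[0,0,11],0],[[0,0,9],0],[[0,0,5],0],[[0,0,3],0],[[0,0,1.5],0],[[0,0,0],0],[[0,0,0],0]]'; python3 -m pendant '[[[0,0,0],0],[[0,0,0],0]]' >/dev/null; python3 -c "
from geo import *
camera('top');to(.5939,-.1932,.1333)"
```

```text
time: 59.8
position: [0.5939, -0.1932, 0.1351]
tool_rot: [0.848, 0.529, 0.0, 0.0]
ft_force: [0.4, -0.4, -1.5]
grip_width: 0.035
t 60.1 pos [ 0.5937 -0.1931  0.1349] yaw_x 63.91 tilt 0.01 w 35.0 f [-0.6  0.2 -1.9] q6 -1.61 shift [-0.   0.2  1.6]
```

```bash
python3 -m pendant '[[[0,0,0.8],0],[[0,0,0.5],0],[[0,0,0.3],0],[[0,0,0],0],[[0,0,0],0]]';python3 -c "
from geo import *
camera('top');to(.5939,-.1932,.1333)"; python3 -m pendant '[[[0,0,0],0],[[0,0,0],0],[[0,0,0],0],[[0,0,0],0],[[0,0,-15],0],[[0,0,-30],0],[[0,0,-20],0],[[0,0,0],0]]' 70; python3 -c "
from geo import *
camera('top');to(.563,.391,.15)"
```

```text
time: 60.72
position: [0.5937, -0.1931, 0.1333]
tool_rot: [0.848, 0.529, -0.0, -0.0]
ft_force: [0.3, 0.2, 0.2]
grip_width: 0.0353
t 60.77 pos [ 0.5937 -0.1931  0.1333] yaw_x 63.91 tilt 0.0 w 35.0 f [-0.4 -0.3  0.1] q6 -1.61 shift [-0.   0.2 -0. ]
time: 61.78
position: [0.5951, -0.1938, 0.201]
tool_rot: [0.848, 0.529, 0.001, 0.002]
ft_force: [-0.4, 1.7, 0.0]
grip_width: 0.0702
t 61.83 pos [ 0.5942 -0.1933  0.1995] yaw_x 63.91 tilt 0.15 w 70.1 f [-0.2  0.8 -0.7] q6 -1.61 shift [ 511.1 -285.2   48.7]
```

```bash
python3 -m pendant '[[[15,-8,0],0],[[30,-17,0],0],[[50,-28,0],0],[[50,-28,0],0],[[50,-28,0],0],[[50,-28,0],0],[[50,-28,0],0],[[50,-28,0],0]]' >/dev/null; python3 -m pendant '[[[50,-28,0],0],[[50,-28,15],0],[[40,-22,20],0],[[20,-11,15],0],[[6,-3,0],0],[[0,0,0],0],[[0,0,0],0],[[0,0,0],0]]' >/dev/null; python3 - <<'E'
from circ import *
to(.563,.391,.03);ims=[]
for n,(x0,y0,x1,y1) in dict(scene=(140,120,227,207),top=(288,130,364,206)).items():
    c=camera(n);ims.append(cv2.resize(c['pixels'][y0:y1,x0:x1],(390,390),interpolation=cv2.INTER_CUBIC))
cv2.imwrite('pics/blue2.png',np.hstack(ims))
E
```

```text
t 63.83 pos [0.5633 0.3899 0.1491] yaw_x 63.8 tilt 0.06 w 69.9 f [-0.8  0.8 -0.4] q6 -0.67 shift [  0.7  -0.9 119.1]
```

View pics/blue2.png

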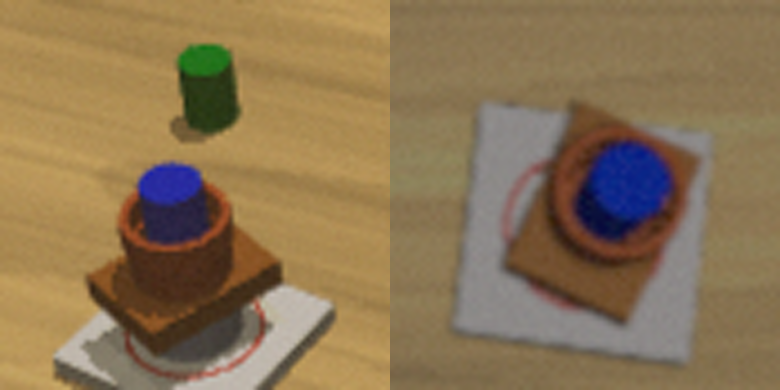

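Blue stands upright and centred in the pot, and the green billet is untouched. Now the amber, with two low squeezes.

```bash
python3 -m pendant '[[[0.7,-0.9,30],0],[[0,0,35],0],[[0,0,30],0],[[0,0,16],0],[[0,0,8],0],[[0,0,0],0],[[0,0,0],0]]'; python3 -m pendant '[[[0,0,0],0],[[0,0,0],0],[[0,0,0],0],[[0,0,0],0],[[0,0,0],0],[[0,0,0],0],[[0,0,0],0],[[0,0,0],0]]' 20 5; python3 -m pendant '[[[0,0,0],0],[[0,0,0],0],[[0,0,0],10],[[0,0,0],10],[[0,0,0],10],[[0,0,0],10],[[0,0,0],10],[[0,0,0],10]]' 65 >/dev/null; python3 -m pendant '[[[0,0,0],10],[[0,0,0],10],[[0,0,0],10],[[0,0,0],0],[[0,0,0],0],[[0,0,0],0]]' >/dev/null; python3 -m pendant '[[[0,0,0],0],[[0,0,0],0],[[0,0,0],0],[[0,0,0],0],[[0,0,0],0],[[0,0,0],0]]' 20 5;  python3 -m pendant '[[[0,0,0],0],[[0,0,0],0]]' 20 20 >/dev/null; python3 -c "
from geo import *
camera('top');to(.5939,-.1932,.2)"
```

```text
time: 64.8
position: [0.5629, 0.3926, 0.0305]
tool_rot: [0.848, 0.529, 0.001, 0.0]
ft_force: [0.2, -0.1, 0.1]
grip_width: 0.0698
time: 65.8
position: [0.562, 0.3922, 0.0293]
tool_rot: [0.848, 0.529, -0.0, 0.0]
ft_force: [0.4, 0.4, 1.2]
grip_width: 0.0359
time: 68.3
position: [0.5621, 0.3922, 0.0292]
tool_rot: [0.974, -0.226, 0.0, -0.0]
ft_force: [-0.9, 0.3, 0.3]
grip_width: 0.0357
t 68.6 pos [0.5621 0.3922 0.0292] yaw_x -26.09 tilt 0.01 w 35.2 f [ 0.2  0.5 -0.3] q6 0.9 shift [ 286.1  511.7 -170.8]
```

```bash
python3 -m pendant '[[[0,0,-20],0],[[0,0,-45],0],[[0,0,-55],0],[[0,0,-45],0],[[0,0,-15],0],[[8,15,0],0],[[17,30,0],0],[[28,50,0],0]]'; python3 -m pendant '[[[28,50,0],0],[[28,50,0],0],[[28,50,0],0],[[28,50,0],0],[[28,50,0],0],[[28,50,0],0],[[28,50,0],0],[[22,40,0],0]]' >/dev/null;  python3 -m pendant '[[[11,20,0],0],[[4,7,0],0],[[0,0,0],0],[[0,0,0],0],[[0,0,0],0],[[0,0,0],0],[[0,0,0],0]]' >/dev/null; python3 -c "
from geo import *
camera('top');to(.5938,-.1931,.1563)"
```

```text
time: 69.6
position: [0.5659, 0.2822, 0.2062]
tool_rot: [0.974, -0.225, -0.002, 0.001]
ft_force: [1.0, -0.9, -1.2]
grip_width: 0.0354
t 71.53 pos [ 0.5938 -0.1931  0.2093] yaw_x -26.07 tilt 0.01 w 35.0 f [-0.2  0.1 -0.1] q6 -0.04 shift [-0.  -0.1 53. ]
```

```bash
python3 -m pendant '[[[0,0,12],0],[[0,0,16],0],[[0,0,11],0],[[0,0,6],0],[[0,0,3],0],[[0,0,2],0],[[0,0,0],0],[[0,0,0],0]]'; python3 -m pendant '[[[0,0,0],0],[[0,0,0],0],[[0,0,0],0]]' >/dev/null; python3 - <<'E'
from geo import *
s=camera('scene');to(.5938,-.1931,.1563)
cv2.imwrite('pics/amb.png',cv2.resize(s['pixels'][120:207,140:227],(480,480),interpolation=cv2.INTER_CUBIC))
E
```

```text
time: 72.53
position: [0.5939, -0.1935, 0.1596]
tool_rot: [0.974, -0.226, 0.0, 0.0]
ft_force: [0.4, -0.9, -1.1]
grip_width: 0.0353
t 72.95 pos [ 0.5937 -0.1934  0.1592] yaw_x -26.09 tilt 0.0 w 35.2 f [ 0.7  0.2 -0.9] q6 -0.04 shift [-0.  -0.3  2.9]
```

View pics/amb.png

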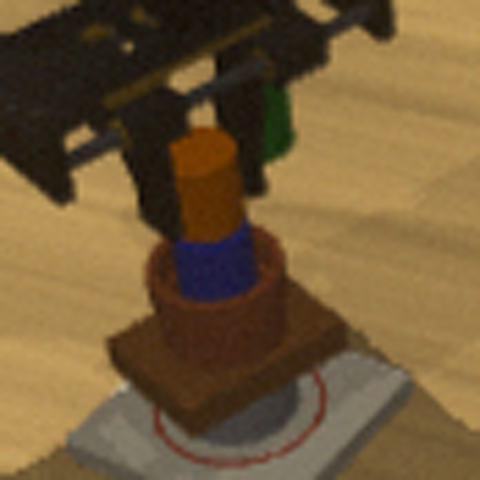

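Amber is directly over blue, upright, with about 3 mm to go.

```bash
python3 -m pendant '[[[0,-0.3,1],0],[[0,0,0.9],0],[[0,0,0.6],0],[[0,0,0.4],0],[[0,0,0],0],[[0,0,0],0],[[0,0,0],0]]';python3 -c "
from geo import *
camera('top');to(.5938,-.1931,.1562)"
```

```text
time: 73.82
position: [0.5939, -0.1932, 0.1564]
tool_rot: [0.974, -0.226, 0.0, 0.0]
ft_force: [0.1, 0.1, -1.6]
grip_width: 0.0352
t 73.88 pos [ 0.5938 -0.1932  0.1563] yaw_x -26.09 tilt 0.0 w 35.5 f [-0.1 -0.2 -1.4] q6 -0.04 shift [-0.  -0.   0.1]
```

```bash
python3 -m pendant '[[[0,0,0.2],0],[[0,0,0],0],[[0,0,0],0]]';python3 -c "
from geo import *
f=[]
for i in range(4): camera('top');f.append(robot.get_obs()['ft_force'][2])
print(np.round(f,1));to(.5938,-.1931,.1562)"
```

```text
time: 74.25
position: [0.5938, -0.1932, 0.1562]
tool_rot: [0.974, -0.226, 0.0, 0.0]
ft_force: [-0.1, 0.5, 0.4]
grip_width: 0.0353
[ 0.3 -0.  -0.3 -0.4]
t 74.45 pos [ 0.5938 -0.1932  0.1562] yaw_x -26.09 tilt 0.01 w 35.0 f [-0.3 -0.4 -0.4] q6 -0.04 shift [-0.1 -0.1  0. ]
```

Weight is off the gripper, so contact is made. Releasing, rising and moving clear.

```bash
python3 -m pendant '[[[0,0,0],0],[[0,0,0],0],[[0,0,0],0],[[0,0,0],0],[[0,0,0],0],[[0,0,-15],0],[[0,0,-30],0],[[0,0,-30],0]]' 70; python3 -m pendant '[[[-10,-30,-10],0],[[-20,-50,0],0],[[-20,-50,0],0],[[-20,-50,0],0],[[-20,-50,0],0],[[-10,-30,0],0],[[0,0,0],0],[[0,0,0],0]]' >/dev/null; python3 - <<'E'
from circ import *
ims=[];to(0,0)
s,t=camera('scene'),camera('top')
for c,(x0,y0,x1,y1) in ((s,(140,110,227,207)),(t,(278,120,364,216))):
    ims.append(cv2.resize(c['pixels'][y0:y1,x0:x1],(390,435),interpolation=cv2.INTER_CUBIC))
cv2.imwrite('pics/fin.png',np.hstack(ims))
def ht(c,roi,lo,hi,z):
    try:
        k=blob(c,roi,lo,hi);return cen(k)
    except Exception as e: return None
ps=ht(s,(150,110,215,180),(8,225,70),(26,255,255),0);pt=ht(t,(300,130,360,200),(14,200,80),(28,255,255),0)
print('amber',ps,pt,tri(s,ps,t,pt).round(4))
ps=ht(s,(176,126,198,152),(40,120,20),(80,255,255),0);pt=ht(t,(358,240,382,264),(40,120,20),(80,255,255),0)
print('green',ps,pt,tri(s,ps,t,pt).round(4))
E
```

```text
time: 75.45
position: [0.594, -0.1932, 0.2328]
tool_rot: [0.974, -0.226, 0.0, 0.0]
ft_force: [0.6, 1.1, 1.1]
grip_width: 0.07
t 76.45 pos [0.6185 0.0839 0.2418] yaw_x -26.08 tilt 0.06 w 70.3 f [-1.   0.6  0.2] q6 0.41 shift [-5.186e+02  3.472e+02 -4.000e-01]
amber (175.61111111111111, 149.53703703703704) (336.7783251231527, 162.11165845648603) [ 0.5925 -0.1924  0.1637]
green (185.80893042575283, 138.42367601246107) (368.1666666666667, 252.21759259259258) [ 0.3937 -0.2879  0.0318]
```

View pics/fin.png

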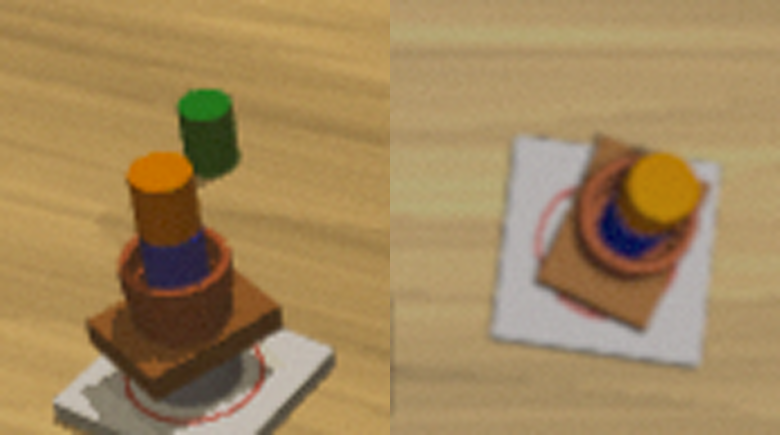

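The final pictures show the whole tower standing, with amber aligned on blue, blue in the pot, the plate level on the ring and the ring inside the circle. The robot is clear. Handing in.

```bash
python3 -c "
from rig import order
print(order.hand_in())"
```

```text
the job is handed in; nothing more can be done
None
```

The tower is built in the order asked and handed in at about 76.5 s of the 136 s allowed. From the bottom up it is ring, plate, pot, blue billet, amber billet. I let go of each piece before taking the next, and the gripper was about 0.28 m from the tower at the end.

- **Placing:** I centred the ring, pot and both billets in the gripper by squeezing each in two directions. Each was lowered slowly and let go once it had reached its resting height or the gripper no longer felt its weight.
- **Corrections:** After a first look I regripped two pieces. The ring moved about 2.2 mm and the plate 1.8 mm.
- **Last checks:** The final pictures show every piece upright and stacked. The amber billet came out at (0.5925, -0.1924), against the ring axis at (0.5939, -0.1932). The green billet had not moved, to within 2 mm.
- **Disagreement:** The two cameras differed by up to about 5 mm near the circle. I estimated its centre from the ring-to-circle offset in each view (the views agreed to about 1.3 mm), so it is good to 1–2 mm. I did not measure the ring against the circle or the plate's hole again after moving them; the later pictures only show them looking right.
- **Not checked:** I did not measure the pliers and the cup again; the arm did not go down near either.

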